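# Seat a board in the dowel borer and clamp it through the guard window

## Task

Get the pine board ready for boring: push its near end until the board is fully home against the fence, then reach down through the window of the guard and press the toggle clamp's handle fully down, so that the pad holds the board there. Do not touch the guard or its window frame, do not lift the board, and leave the bottle, the sanding block, the paint tray and the brush where they are.

Things in the scene. Friction and masses are not known exactly. Their poses are not given: they have to be found in the camera images.
- borer: dowel-boring machine, fixed: 20 mm grey base with bed, fence, motor, clamp. Origin: on the table, under the centre of the board's place when home. x: the way the board is pushed (from the robot), y left, z up. In mm here: base x -90 to 165, y -85 to 235 and on to x 380, y -85 to 120; bed top 20 up; rails 12 high, channel 103 wide (y -51.5 to 51.5); fence face at x 100
- fence_stop (a point): middle of the fence's face (turned to the robot), 29 mm above the table, 100 mm ahead of the borer's origin
- board: loose pine board 200 (x) x 100 (y) x 18 mm, about 0.2 kg, flat on the bed between the rails, 25 to 55 mm short of the fence. Origin: centre of its underside; x along its length, to the fence. Slides with 1 to 3 N until its far end meets the fence. Its near end juts out in front of the base and, when home, still stands 70 mm in front of the guard
- guard: fixed guard over bed and clamp, not to be touched: 20 mm aluminium profile, clear panels on top and all round. Origin and axes as the borer's; it covers x -30 to 150, y -80 to 230 mm and is 115 mm high (window trim 117, screw heads 118). The board passes under its front panel
- window (a point): centre of the hand window in the guard's top, at the upper face of its 12 mm wide dark steel trim, 117 mm above the table; borer x 40, y 145 mm. Opening: 90 mm along the borer's x, 100 mm along its y
- grip (a point): place to press: top of the clamp handle, 65 mm from its pivot, below the window and within 10 mm of its centre in plan. The handle is a rubber-sleeved bar 16 mm thick pointing along the borer's +y, sleeve 32 to 100 mm from the pivot. This point is 97 to 103 mm above the table at the start, 80 mm when home (37 mm below the window's upper face)
- handle (a joint): angle of the clamp handle (rad): 0 fully open (raised 21 degrees), 0.36 fully home on its stop (level); starts at 0 to 0.08. The tip goes down as it grows. Pressing at the grip takes about 5 to 7 N up to the stop; it stays where it is left. It moves the clamp arm with it
- pad: sprung rubber pad, 20 mm across, on the clamp arm above the board (borer x 40, y 20 mm): clear of the board while the handle is up, presses it with about 4 N when home. This body's origin is the arm's pivot (borer x 40, y 75 mm), not the pad
- bottle: full water bottle, 64 mm across, 200 mm tall, standing on the table left of the machine; origin under its centre
- sanding_block: cork sanding block 60 x 100 x 35 mm on the table in front of the machine, left of the board; origin under its centre
- tray: black roller tray 240 x 140 x 45 mm on the table right of the machine; origin under its centre
- brush: paint brush lying on the table right of the board; origin under its middle
Mind the look-alikes: they are no part of the job. What is meant by the board is not pink or turquoise, and is the smaller of those in its own colour.

How it is judged:
By the outcome, as a careful person would: the job done as asked, in the order asked, and still so for the second after the job is handed in, with the robot touching nothing.
It also fails if it takes over 54 s, if anything falls off the work surface, if the arm or the gripper's body presses on something with over 40 N, if the wrist force passes 120 N, or if a joint passes its speed limit or range.

## Robot

A 7-joint arm with a two-finger parallel gripper is mounted at the origin on the work surface. World frame = base frame: x ahead of the robot, y to its left, z up, the work surface at z = 0. Lengths are in m, angles in rad, forces in N, time in s.
With the tool pointing down it reaches from about 0.4 to 0.85 m from the base axis. Payload 6.9 kg.
Tool frame: the origin (TCP) lies midway between the tips of the shut fingers; the grasp point (between the pads) lies 19 mm behind it; z points along the fingers, y is the direction in which the jaws open and shut (so a half turn about z gives the same grasp; the last joint's range is limited). The gripper opens to 85 mm and grips with 20 to 120 N. Pads are 22 mm wide; open, the fingers measure 114 mm over their backs; the gripper's body (76 mm by 85 mm) begins 54 mm behind the grasp point. The pads swing forward as they close: fully open they stand 13 mm farther back than shut.
Start: joints at [-1.05, 0.507, -0.238, 1.5, 0.126, 1.149, -0.155], TCP at [0.252, 0.572, 0.205] pointing down, gripper open.
Joint ranges: [-3.08, 3.08], [-0.24, 2.05], [-1.43, 1.35], [0, 2.5], [-1.52, 4.66], [0.17, 1.96], [-2.89, 2.89]. Speed limits (rad/s): [2.39, 2.39, 3.14, 3.14, 3.14, 3.14, 3.14].

## Interface

Orientations are given as a unit quaternion [w, x, y, z].
In Python, from workcell import robot, camera, camera_params gives the robot as it stands. The module is installed in compiled form; this text tells all that it offers.
- The arm moves only by the tool arm_command, never from a script. Its argument "commands" is a list that holds one entry, the list of rows, each a list of 7 numbers: the shift along the world's x, y, z in m, then the turn, a rotation vector about the world's x, y, z in rad, then the closure, from 0 (fully open) to 1 (shut). In form: [[[x, y, z, ax, ay, az, gripper], ...]]. A call has 1 to 10 rows; each row is the pose to reach, as a shift and turn from the pose measured when the call began; what a row does not reach only later rows make up. A row lasts 1/12 s, in which the tool goes at most 41.7 mm and 7.16 degrees, less where a joint would pass 70% of its speed; a pose out of reach is approached as far as the arm can. A call with a gripper value outside its range is refused whole. The fingers move at their own pace and stop on an object; the grip force is fixed at half the most. Time passes only in rows, so rows that repeat a pose let the fingers close. It gives the time, the measured TCP pose, the force and the opening at its end, in the units of the state.
- robot.sense(): the state, without advancing time (a new reading comes with each control period).
- camera(name): name is "side" or "top"; returns the picture (400x640x3 uint8, red, green, blue); there is no depth.
- camera_params(name): a dict with "vertical_fov" (degrees; the focal length in pixels is half the picture's height over the tangent of half this angle, whatever the lens; pixels are square), "cx", "cy" (the principal point, pixels), "T" (4x4, takes a point from camera to world coordinates). Camera axes: x right, y down, z forward; pixel columns grow to the right and rows downward; lengths in m; the calibration is good to about 2 mm. A picture is of the moment at which its call begins. camera_params takes no time and is no camera call.
- robot.hand_in(): hands the job in, once; it reports no verdict.
The state is a dict: "time_s": time; "qpos": joint angles; "joint_velocities": joint speeds; "tau": joint torques, N m; "tool_pos": TCP position; "tcp_rot": TCP orientation; "contact_force": force on the tool from outside, world axes, zero at the start; "moment": the same for the moment, N m; "width": opening from 0.0 (shut) to 1.0 (fully open).
Only numpy, scipy, OpenCV 4.12 (cv2) and the standard library are available. Lean on these libraries where they do the work, as an engineer would, in place of code of your own. Each camera call takes 0.05 s, during which the arm holds its last target.

## Working session

There is one attempt and no reset: what is moved stays moved. The work goes in short steps, Python scripts to look and compute and a tool call to move; the robot and the scene stay as the last step left them, time stands still between calls to the robot, and variables do not carry over. Pictures are saved under pics/ and viewed, and the job is handed in when it is done.

Besides the shell and the picture viewer there is one more tool, called after "Call:" by a JSON object that holds its "method" and its "body". arm_command: Moves the arm, as the interface text tells. Its arguments: {"type":"object","properties":{"commands":{"type":"array","items":{"type":"array","items":{"type":"array","items":{"type":"number"}}}}},"required":["commands"]}

```bash
mkdir -p pics
python3 - <<'E'
from workcell import robot,camera,camera_params
import cv2
for n in("side","top"):
    im=camera(n); cv2.imwrite(f"pics/{n}0.png",im[:,:,::-1]); print(n,camera_params(n))
print(robot.sense())
E
```

```text
side {'vertical_fov': 49.1003604995514, 'cx': 319.6123071977482, 'cy': 194.50856011991593, 'T': array([[ 0.67509312, -0.57503319,  0.46215377, -0.08415196],
       [-0.73754356, -0.51189558,  0.4404457 , -0.54161582],
       [-0.01669643, -0.6382004 , -0.76968921,  1.02246351],
       [ 0.        ,  0.        ,  0.        ,  1.        ]])}
top {'vertical_fov': 50.875813189364166, 'cx': 317.1476403654274, 'cy': 195.76346803789758, 'T': array([[-6.60206281e-02, -9.77316817e-01,  2.01229014e-01,
         2.47067368e-01],
       [-9.97818035e-01,  6.47990896e-02, -1.26588774e-02,
        -3.46368615e-03],
       [-6.67723166e-04, -2.01625686e-01, -9.79462422e-01,
         1.21093127e+00],
       [ 0.00000000e+00,  0.00000000e+00,  0.00000000e+00,
         1.00000000e+00]])}
{'time_s': 0.1, 'qpos': array([-1.05048869,  0.50825155, -0.23750046,  1.50101022,  0.12571566,
        1.14891541, -0.15476403]), 'joint_velocities': array([-0.00027877, -0.00166037,  0.00093741, -0.00091836,  0.00130492,
        0.00077088,  0.00076936]), 'tau': array([-4.56330759e-03, -6.21840906e+01, -2.19392806e+00, -2.50201678e+01,
        1.27535852e-02,  7.91597937e-03, -4.11239000e-06]), 'tool_pos': array([0.25177769, 0.57151343, 0.20472476]), 'tcp_rot': array([-1.35650098e-04,  2.05908054e-01,  9.78571017e-01, -7.86682365e-04]), 'contact_force': array([ 1.00789352,  0.01936651, -0.29732872]), 'moment': array([-0.00846562,  0.01957441, -0.02298316]), 'width': 1.0019634609482737}
```

View pics/side0.png

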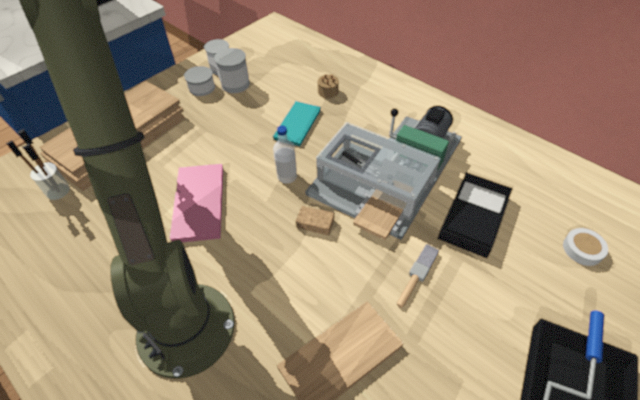

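View pics/top0.png

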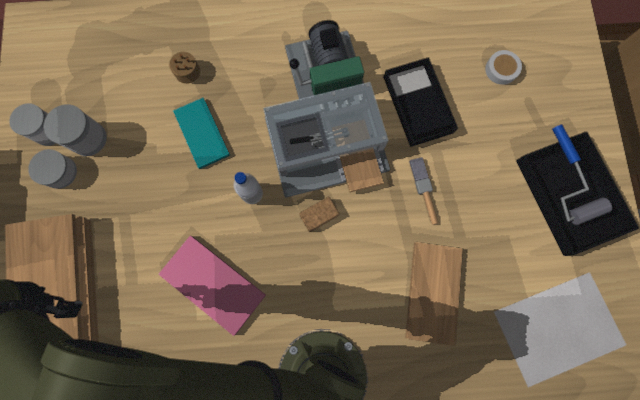

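The top view shows the machine at (330,120), the board's near end at (362,172), the window at (300,140), the bottle at (247,187), the block at (320,213) and the brush at (425,190). I'll zoom in next.

Run:
```python
import cv2
t=cv2.imread("pics/top0.png"); s=cv2.imread("pics/side0.png")
cv2.imwrite("pics/topz.png",cv2.resize(t[70:220,250:410],None,fx=5,fy=5,interpolation=cv2.INTER_CUBIC)[:600] if 0 else cv2.resize(t[75:215,250:410],(640,560),interpolation=cv2.INTER_CUBIC))
cv2.imwrite("pics/sidez.png",cv2.resize(s[110:250,290:470],(720,560),interpolation=cv2.INTER_CUBIC))
```

```text
(no output)
```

View pics/topz.png

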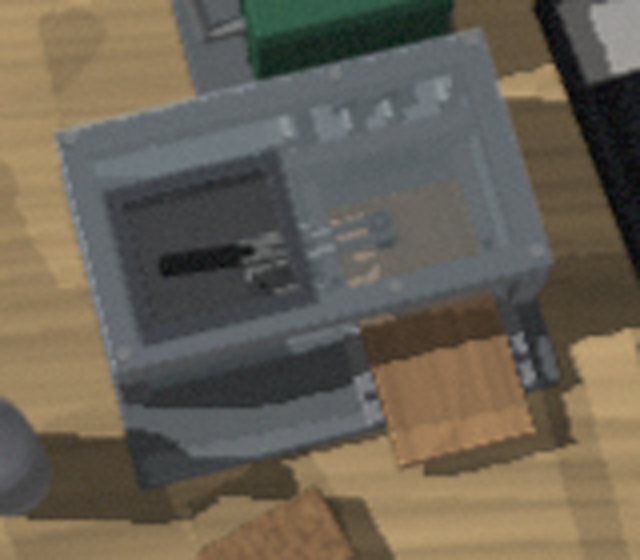

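View pics/sidez.png

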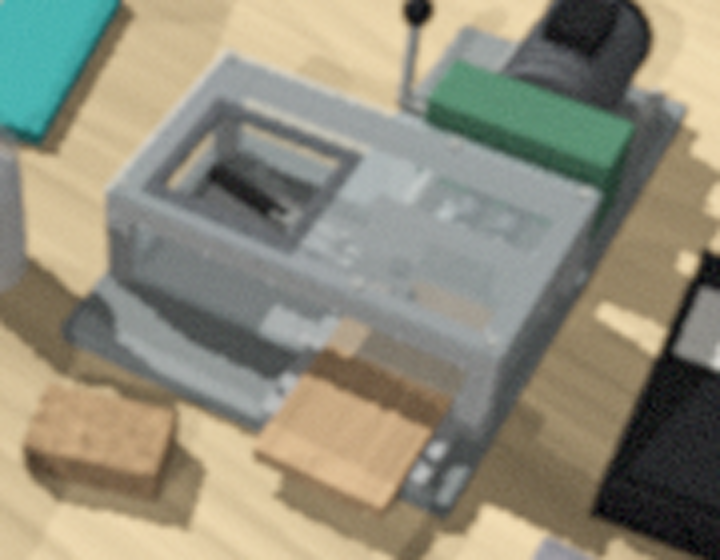

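Top zoom: guard top corners are at about (60,135), (480,32), (550,265), (118,375). The trim and the dark handle (160..250, 262) are clear, and the board's near edge runs (400,467)–(537,433). I'll fit the pose from rays.

```bash
cat > h.py <<'E'
import numpy as np
from workcell import robot,camera,camera_params
P={n:camera_params(n) for n in("side","top")}
def ray(n,u,v,z):
    p=P[n];f=200/np.tan(np.radians(p["vertical_fov"]/2));T=p["T"]
    d=T[:3,:3]@[(u-p["cx"])/f,(v-p["cy"])/f,1]; o=T[:3,3]
    return o+d*(z-o[2])/d[2]
def proj(n,X):
    p=P[n];f=200/np.tan(np.radians(p["vertical_fov"]/2));T=p["T"]
    c=T[:3,:3].T@(np.asarray(X)-T[:3,3]); return np.array([p["cx"]+f*c[0]/c[2],p["cy"]+f*c[1]/c[2]])
def tz(u,v,z): return ray("top",250+u/4,75+v/4,z)
def sz(u,v,z): return ray("side",290+u/4,110+v/4,z)
E
python3 - <<'E'
from h import *
from scipy.optimize import least_squares
B=[(.15,.23),(.15,-.08),(-.03,-.08),(-.03,.23),(.097,.207),(.097,.083),(-.017,.083),(-.017,.207)]
z=[.115]*4+[.117]*4
t=[(60,135),(480,32),(550,265),(118,375),(103,192),(275,150),(318,300),(138,348)]
s=[(230,55),(600,200),(490,350),(112,190),(220,100),(362,155),(295,250),(148,190)]
W={}
for nm,pp,f in(("top",t,tz),("side",s,sz)):
    W[nm]=np.array([f(*p,zz)[:2] for p,zz in zip(pp,z)])
def R(a): return np.array([[np.cos(a),-np.sin(a)],[np.sin(a),np.cos(a)]])
b=np.array(B)
def fit(Ws):
    r=lambda q: np.concatenate([(b@R(q[2]).T+q[:2]-w).ravel() for w in Ws])
    o=least_squares(r,[.5,0,.2],loss="soft_l1",f_scale=.003); return o.x,(o.fun*1000).reshape(-1,2).round(1)
for k in(["top"],["side"],["top","side"]):
    q,r=fit([W[i] for i in k]); print(k,q.round(4)); print(r.tolist())
np.save("q.npy",q)
def bo(X): return ((X[:2]-q[:2])@R(q[2])*1000).round(1)
print("board top",[ (tz(*p,.038).round(4),bo(tz(*p,.038))) for p in((400,467),(537,433))])
print("board side",[ (sz(*p,.038).round(4),bo(sz(*p,.038))) for p in((258,455),(385,507))])
print("handle ends top",[bo(tz(*p,zz)) for p,zz in(((160,265),.112),((250,252),.085))])
print("handle ends side",[bo(sz(*p,zz)) for p,zz in(((215,172),.112),((282,212),.085))])
w=lambda x,y:(q[:2]+R(q[2])@[x,y]).round(4)
print("win",w(.04,.145),"push start",w(-.2,0),"home end",w(-.1,0))
print("block",ray("top",320,212,.035)[:2],bo(ray("top",320,212,.035)))
for n,p in(("block",[(300,211),(328,199),(340,214),(312,229)]),):
    print([bo(ray("top",*a,.035)) for a in p])
print("brush",[bo(ray("top",*a,.01)) for a in((418,158),(435,222),(411,162))], "bottle",bo(ray("top",241,178,.2)))
E
```

```text
['top'] [ 0.6257 -0.138   0.1869]
[[2.2, 5.2], [2.1, -1.2], [-0.2, -2.6], [0.4, 3.7], [-1.0, 0.8], [-0.8, -0.8], [-2.7, -0.1], [0.0, -2.0]]
['side'] [ 0.6295 -0.1432  0.192 ]
[[4.1, 5.6], [7.4, 0.1], [-2.4, -13.1], [-4.2, 1.7], [2.2, 1.5], [2.1, -4.0], [-3.6, -3.2], [-2.8, 2.5]]
['top', 'side'] [ 0.6267 -0.14    0.1869]
[[3.1, 3.1], [3.0, -3.2], [0.7, -4.6], [1.3, 1.6], [-0.0, -1.3], [0.2, -2.9], [-1.7, -2.2], [1.0, -4.0], [2.5, 8.2], [4.3, 2.4], [-5.7, -9.9], [-5.8, 5.2], [0.5, 4.4], [-0.2, -1.3], [-6.1, 0.1], [-4.6, 5.9]]
board top [(array([ 0.4935, -0.1129,  0.038 ]), array([-125.8,   51.4])), (array([ 0.5119, -0.2129,  0.038 ]), array([-126.4,  -50.3]))]
board side [(array([ 0.4936, -0.1212,  0.038 ]), array([-127.2,   43.2])), (array([ 0.5173, -0.2124,  0.038 ]), array([-120.9,  -50.8]))]
handle ends top [array([ 37.9, 182.7]), array([ 40.9, 118.6])]
handle ends side [array([ 31.5, 170.3]), array([ 44.5, 120.1])]
win [0.639  0.0099] push start [ 0.4302 -0.1772] home end [ 0.5284 -0.1586]
block [ 0.44127014 -0.02362387] [-160.6  148.8]
[array([-143.6,  203. ]), array([-129.9,  117.3]), array([-180.3,   95.5]), array([-201.8,  182.7])]
brush [array([ -72.2, -175.1]), array([-267.7, -165.5]), array([ -78.8, -151.3])] bottle [-55.3 324.6]
```

Call:
{"method": "arm_command", "body": {"commands": [[[0.01,-0.02,0.03,0,0,0.05,1],[0.025,-0.05,0.055,0,0,0.1,1],[0.04,-0.08,0.08,0,0,0.2,1],[0.055,-0.115,0.1,0,0,0.3,1],[0.07,-0.15,0.115,0,0,0.4,1],[0.085,-0.19,0.115,0,0,0.5,1],[0.1,-0.23,0.115,0,0,0.6,1],[0.12,-0.27,0.115,0,0,0.6,1],[0.135,-0.31,0.115,0,0,0.6,1],[0.148,-0.345,0.115,0,0,0.6,1]]]}}

```text
time_s: 0.93
tool_pos: [0.3991, 0.2269, 0.3196]
tcp_rot: [0.0, -0.092, 0.996, -0.001]
contact_force: [1.4, -0.3, -0.9]
width: 0.005
```

Call:
{"method": "arm_command", "body": {"commands": [[[0.006,-0.04,0,0,0,0,1],[0.012,-0.08,0,0,0,0,1],[0.018,-0.12,0,0,0,0,1],[0.024,-0.16,0,0,0,0,1],[0.03,-0.2,0,0,0,0,1],[0.036,-0.24,0,0,0,0,1],[0.042,-0.28,0,0,0,0,1],[0.048,-0.32,-0.01,0,0,0,1],[0.054,-0.36,-0.02,0,0,0,1],[0.056,-0.399,-0.03,0,0,0,1]]]}}

```text
time_s: 1.77
tool_pos: [0.4553, -0.1742, 0.2891]
tcp_rot: [0.0, -0.093, 0.996, -0.001]
contact_force: [0.9, 1.1, 0.5]
width: 0.003
```

Run:
```python
from h import *
print(robot.sense())
```

```text
{'time_s': 1.7667, 'qpos': array([ 0.24344764,  0.22476996,  0.09063515,  1.70426177, -0.0198342 ,
        1.2122441 ,  2.09488893]), 'joint_velocities': array([ 0.7137971 ,  0.36459337,  0.28359474, -0.13421616, -0.10090764,
       -0.21848243,  1.02027073]), 'tau': array([ -3.31601165, -46.79735899,   1.24482561, -24.76991773,
         0.36114505,   0.62411852,  -1.62083197]), 'tool_pos': array([ 0.45526628, -0.17418154,  0.28911466]), 'tcp_rot': array([ 2.50240176e-04, -9.25380546e-02,  9.95708623e-01, -9.92081507e-04]), 'contact_force': array([0.87293188, 1.08988606, 0.51719116]), 'moment': array([ 0.05066589, -0.05881109, -0.05423102]), 'width': 0.0034892600568379815}
```

Call:
{"method": "arm_command", "body": {"commands": [[[0,0.004,-0.04,0,0,0,1],[-0.001,0.004,-0.08,0,0,0,1],[-0.001,0.004,-0.12,0,0,0,1],[-0.001,0.004,-0.15,0,0,0,1],[-0.001,0.004,-0.18,0,0,0,1],[-0.001,0.004,-0.21,0,0,0,1],[-0.001,0.004,-0.235,0,0,0,1],[-0.001,0.004,-0.255,0,0,0,1],[-0.001,0.004,-0.263,0,0,0,1],[-0.001,0.004,-0.263,0,0,0,1]]]}}

```text
time_s: 2.6
tool_pos: [0.453, -0.1697, 0.0244]
tcp_rot: [-0.002, -0.093, 0.996, -0.0]
contact_force: [0.2, -0.5, 0.2]
width: 0.001
```

Run:
```python
from h import *
import cv2
print(robot.sense()["tool_pos"],robot.sense()["contact_force"])
t=camera("top")[:,:,::-1]; s=camera("side")[:,:,::-1]
a=cv2.resize(t[75:235,270:430],(400,400),interpolation=cv2.INTER_CUBIC)
b=cv2.resize(s[110:270,290:450],(400,400),interpolation=cv2.INTER_CUBIC)
cv2.imwrite("pics/p1.png",cv2.hconcat([a,b]))
```

```text
[ 0.4529511  -0.16970064  0.02442103] [ 0.23605508 -0.51230968  0.16726806]
```

View pics/p1.png

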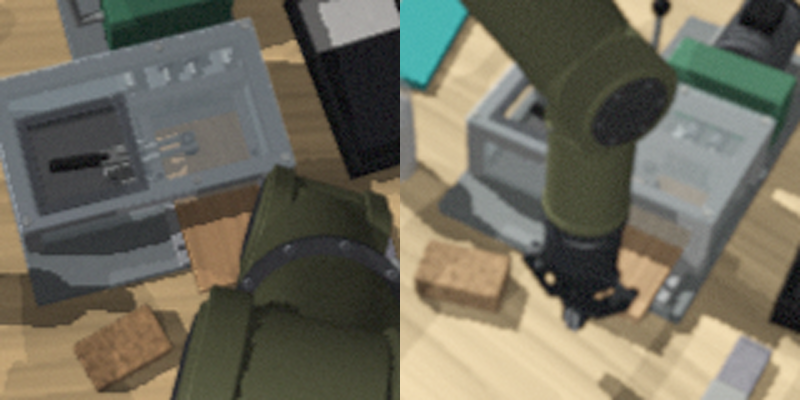

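The gripper stands just in front of the board's near end (side view: fingertip at about (572,320)). Pushing now.

Call:
{"method": "arm_command", "body": {"commands": [[[0.01,0.0019,0,0,0,0,1],[0.018,0.0033,0,0,0,0,1],[0.025,0.0046,0,0,0,0,1],[0.029,0.0054,0,0,0,0,1],[0.032,0.006,0,0,0,0,1],[0.035,0.0066,0,0,0,0,1],[0.038,0.0072,0,0,0,0,1],[0.041,0.0078,0,0,0,0,1],[0.044,0.0083,0,0,0,0,1],[0.046,0.0087,0,0,0,0,1]]]}}

```text
time_s: 3.53
tool_pos: [0.5009, -0.1616, 0.0266]
tcp_rot: [0.0, -0.092, 0.996, -0.001]
contact_force: [0.2, 0.1, -0.7]
width: 0.001
```

Call:
{"method": "arm_command", "body": {"commands": [[[0.002,0.0004,0,0,0,0,1],[0.004,0.0008,0,0,0,0,1],[0.006,0.0011,0,0,0,0,1]]]}}

```text
time_s: 3.78
tool_pos: [0.5069, -0.1605, 0.0265]
tcp_rot: [0.0, -0.092, 0.996, -0.001]
contact_force: [0.4, -0.0, 0.6]
width: -0.0
```

Run:
```python
from h import *
import cv2
print(robot.sense()["tool_pos"],robot.sense()["contact_force"])
t=camera("top")[:,:,::-1]; s=camera("side")[:,:,::-1]
a=cv2.resize(t[75:235,270:430],(400,400),interpolation=cv2.INTER_CUBIC)
b=cv2.resize(s[190:270,360:440],(400,400),interpolation=cv2.INTER_CUBIC)
cv2.imwrite("pics/p2.png",cv2.hconcat([a,b]))
```

```text
[ 0.50694319 -0.16045541  0.02651095] [ 0.42429902 -0.01607122  0.5683587 ]
```

View pics/p2.png

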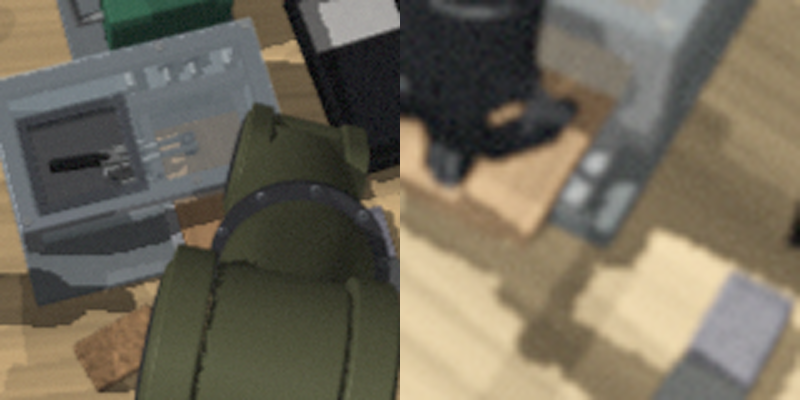

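Run:
```python
from h import *
p=np.array([.5069,-.1605,.0265]); z=lambda X:((proj("side",X)-[360,190])*5+[400,0]).round()
print(z(p))
q=np.array([.6257,-.138,.1869]);c,s=np.cos(q[2]),np.sin(q[2])
w=lambda x,y,h:[q[0]+c*x-s*y,q[1]+s*x+c*y,h]
for e in(-.126,-.115,-.11,-.1): print(e,[z(w(e,y,h)) for y,h in((-.05,.038),(-.05,.02),(.05,.038))])
for u,v in((530,237),(590,135)): print(ray("side",360+(u-400)/5,190+v/5,.020))
```

```text
[442. 205.]
-0.126 [array([522., 239.]), array([518., 257.]), array([359., 161.])]
-0.115 [array([531., 224.]), array([527., 243.]), array([369., 148.])]
-0.11 [array([535., 218.]), array([531., 237.]), array([373., 141.])]
-0.1 [array([543., 205.]), array([539., 224.]), array([381., 129.])]
[ 0.526141   -0.20719223  0.02      ]
[ 0.60469676 -0.19051067  0.02      ]
```

Run:
```python
from h import *
import cv2
s=camera("side")[:,:,::-1].copy()
a=cv2.resize(s[195:245,355:405],(600,600),interpolation=cv2.INTER_LANCZOS4)
cv2.imwrite("pics/p3.png",cv2.convertScaleAbs(a,alpha=1.4,beta=20))
```

```text
(no output)
```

View pics/p3.png

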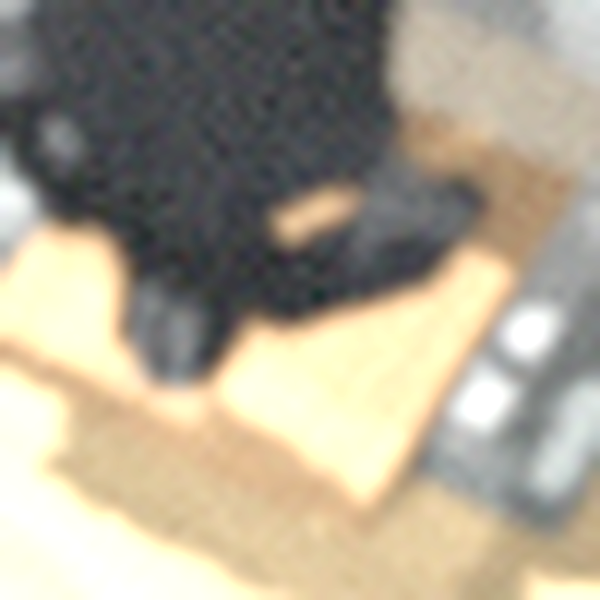

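Run:
```python
from h import *
import cv2
s=camera("side")[:,:,::-1].copy(); cv2.imwrite("pics/side1.png",s)
s0=cv2.imread("pics/side0.png")
f=lambda i:cv2.resize(i[205:245,350:400],(400,320),interpolation=cv2.INTER_NEAREST)
g=cv2.hconcat([f(s0),f(s)])
cv2.imwrite("pics/p4.png",g)
```

```text
(no output)
```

View pics/p4.png

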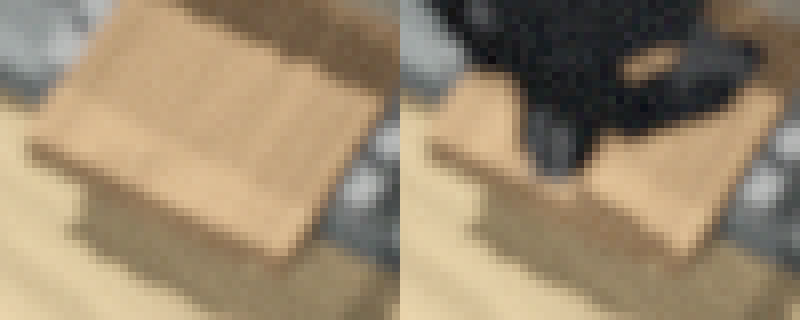

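Run:
```python
from h import *
print("p1",proj("side",[.453,-.1697,.0244]),"obs 358.8,238.8")
q=np.array([.6257,-.138,.1869]);c,s=np.cos(q[2]),np.sin(q[2])
w=lambda x,y,h:[q[0]+c*x-s*y,q[1]+s*x+c*y,h]
S=[(230,55),(600,200),(490,350),(112,190),(220,100),(362,155),(295,250),(148,190)]
B=[(.15,.23),(.15,-.08),(-.03,-.08),(-.03,.23),(.097,.207),(.097,.083),(-.017,.083),(-.017,.207)]
for b,o,z in zip(B,S,[.115]*4+[.117]*4): print(b,proj("side",w(*b,z)).round(1),290+o[0]/4,110+o[1]/4)
for x,y,z in((-.126,-.05,.038),(-.126,-.05,.02),(-.126,.05,.038),(-.126,.05,.02)):
  print(x,y,z,proj("side",w(x,y,z)).round(1))
# near edge base
print("base corner",proj("side",w(-.09,-.085,.02)))
```

```text
p1 [358.55993959 245.59248287] obs 358.8,238.8
(0.15, 0.23) [345.3 122.1] 347.5 123.75
(0.15, -0.08) [439.3 158.6] 440.0 160.0
(-0.03, -0.08) [413.5 200.5] 412.5 197.5
(-0.03, 0.23) [314.6 157.6] 318.0 157.5
(0.097, 0.207) [343.3 134.1] 345.0 135.0
(0.097, 0.083) [380.  148.9] 380.5 148.75
(-0.017, 0.083) [361.6 173.5] 363.75 172.5
(-0.017, 0.207) [323.7 157.2] 327.0 157.5
-0.126 -0.05 0.038 [384.3 237.8]
-0.126 -0.05 0.02 [383.7 241.5]
-0.126 0.05 0.038 [351.8 222.2]
-0.126 0.05 0.02 [351.5 226. ]
base corner [401.05919343 237.59543655]
```

The board hasn't moved: its corner is at the same pixel as before. The tip also shows 4–7 px higher than the TCP projection. I'll back off and look at the tip in the open.

Call:
{"method": "arm_command", "body": {"commands": [[[-0.02,-0.004,0,0,0,0,1],[-0.05,-0.009,0,0,0,0,1],[-0.075,-0.014,0,0,0,0,1],[-0.075,-0.014,0,0,0,0,1],[-0.075,-0.014,0,0,0,0,1]]]}}

```text
time_s: 4.4
tool_pos: [0.4304, -0.175, 0.0267]
tcp_rot: [-0.0, -0.091, 0.996, -0.001]
contact_force: [0.5, -0.3, 0.2]
width: 0.002
```

Run:
```python
from h import *
import cv2
st=robot.sense();p=st["tool_pos"];print(p,st["contact_force"],st["width"])
s=camera("side")[:,:,::-1].copy(); cv2.imwrite("pics/side2.png",s)
u=proj("side",p);print(u, proj("side",p+[0,0,.05]))
a=cv2.resize(s[170:270,290:430],(784,560),interpolation=cv2.INTER_CUBIC)
k=((u-[290,170]+.5)*5.6).astype(int); cv2.drawMarker(a,tuple(map(int,k)),(0,0,255),0,15)
cv2.imwrite("pics/p5.png",a)
```

```text
[ 0.43042322 -0.1749766   0.0267445 ] [ 0.48407215 -0.2745972   0.16883465] 0.0018531411060414018
[354.76875173 251.55948283] [355.64477147 241.11241047]
```

View pics/p5.png

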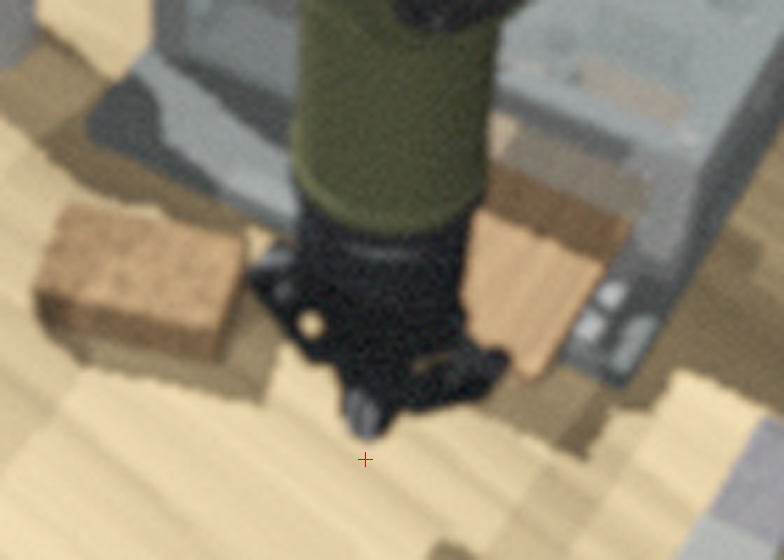

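The visible tip (365,435) stands 24 px (about 4.3 image px) above the projected TCP (365,459), as if the tip were about 20 mm higher. I'll probe the bare table gently to find out.

Call:
{"method": "arm_command", "body": {"commands": [[[0,0,-0.008,0,0,0,1],[0,0,-0.015,0,0,0,1],[0,0,-0.019,0,0,0,1],[0,0,-0.021,0,0,0,1],[0,0,-0.0225,0,0,0,1],[0,0,-0.0225,0,0,0,1]]]}}

```text
time_s: 4.95
tool_pos: [0.432, -0.1746, 0.0038]
tcp_rot: [0.0, -0.092, 0.996, -0.001]
contact_force: [0.1, 1.1, 0.3]
width: -0.001
```

Run:
```python
from h import *
import cv2
st=robot.sense();p=st["tool_pos"];print(p,st["contact_force"],st["width"])
s=camera("side")[:,:,::-1].copy()
u=proj("side",p);print(u)
a=cv2.resize(s[200:270,310:400],(720,560),interpolation=cv2.INTER_CUBIC)
k=((u-[310,200]+.5)*8).astype(int); cv2.drawMarker(a,tuple(map(int,k)),(0,0,255),0,15)
cv2.imwrite("pics/p6.png",a)
```

```text
[ 0.43199601 -0.17457526  0.00377911] [0.13603494 1.10477778 0.3118473 ] -0.0007183314255476416
[354.64207136 255.67283324]
```

View pics/p6.png

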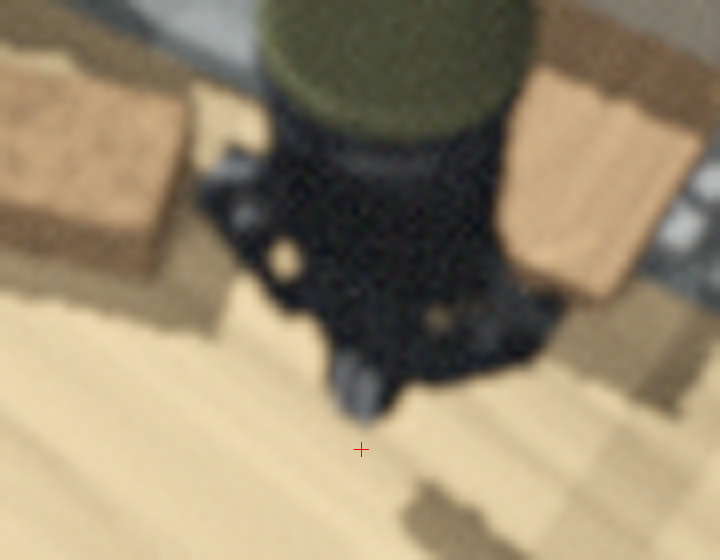

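No contact at TCP z = 4 mm, and the tip's shadow at (425,485) still stands off from the tip. So the true tip sits higher than reported. I'll keep probing in small steps.

Call:
{"method": "arm_command", "body": {"commands": [[[0,0,-0.003,0,0,0,1],[0,0,-0.006,0,0,0,1],[0,0,-0.009,0,0,0,1],[0,0,-0.011,0,0,0,1],[0,0,-0.013,0,0,0,1]]]}}

```text
time_s: 5.42
tool_pos: [0.432, -0.1746, -0.0092]
tcp_rot: [0.0, -0.092, 0.996, -0.001]
contact_force: [-0.5, 0.6, -0.0]
width: 0.003
```

Call:
{"method": "arm_command", "body": {"commands": [[[0,0,-0.0015,0,0,0,1],[0,0,-0.003,0,0,0,1],[0,0,-0.0045,0,0,0,1]]]}}

```text
time_s: 5.67
tool_pos: [0.432, -0.1747, -0.0139]
tcp_rot: [0.0, -0.092, 0.996, -0.001]
contact_force: [1.3, -0.2, 0.3]
width: 0.005
```

Call:
{"method": "arm_command", "body": {"commands": [[[0,0,-0.001,0,0,0,1],[0,0,-0.002,0,0,0,1],[0,0,-0.003,0,0,0,1]]]}}

```text
time_s: 5.92
tool_pos: [0.432, -0.1747, -0.0169]
tcp_rot: [0.0, -0.092, 0.996, -0.001]
contact_force: [0.1, 0.9, -0.6]
width: 0.001
```

Call:
{"method": "arm_command", "body": {"commands": [[[0,0,-0.001,0,0,0,1],[0,0,-0.002,0,0,0,1],[0,0,-0.002,0,0,0,1]]]}}

```text
time_s: 6.17
tool_pos: [0.4319, -0.1746, -0.0191]
tcp_rot: [0.0, -0.092, 0.996, -0.001]
contact_force: [-0.2, 0.1, 0.8]
width: -0.001
```

Run:
```python
from h import *
import cv2
st=robot.sense();p=st["tool_pos"];print(p,st["contact_force"],st["width"])
s=camera("side")[:,:,::-1].copy()
u=proj("side",p);print(u, proj("side",[p[0],p[1],0]))
a=cv2.resize(s[200:270,310:400],(720,560),interpolation=cv2.INTER_CUBIC)
k=((u-[310,200]+.5)*8).astype(int); cv2.drawMarker(a,tuple(map(int,k)),(0,0,255),0,15)
cv2.imwrite("pics/p7.png",a)
```

```text
[ 0.43194819 -0.17461908 -0.019094  ] [-0.24488263  0.05356422  0.78777638] -0.0014258804291352027
[354.269285   260.11525531] [354.58074752 256.4330528 ]
```

View pics/p7.png

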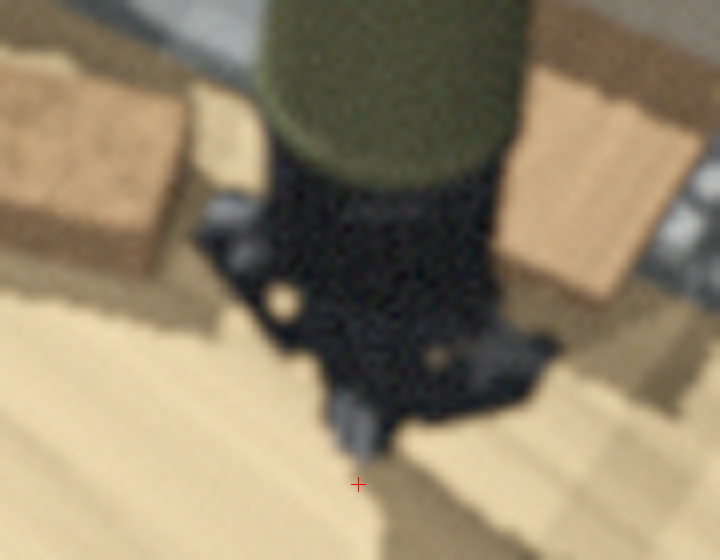

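Call:
{"method": "arm_command", "body": {"commands": [[[0,0,-0.001,0,0,0,1],[0,0,-0.002,0,0,0,1],[0,0,-0.002,0,0,0,1]]]}}

```text
time_s: 6.47
tool_pos: [0.4319, -0.1746, -0.0212]
tcp_rot: [0.0, -0.092, 0.996, -0.001]
contact_force: [0.8, -0.5, 0.9]
width: 0.002
```

Call:
{"method": "arm_command", "body": {"commands": [[[0,0,-0.001,0,0,0,1],[0,0,-0.002,0,0,0,1],[0,0,-0.002,0,0,0,1]]]}}

```text
time_s: 6.72
tool_pos: [0.4318, -0.1746, -0.0233]
tcp_rot: [0.0, -0.092, 0.996, -0.001]
contact_force: [-0.2, -0.4, 0.4]
width: -0.001
```

Call:
{"method": "arm_command", "body": {"commands": [[[0,0,-0.001,0,0,0,1],[0,0,-0.002,0,0,0,1],[0,0,-0.002,0,0,0,1]]]}}

```text
time_s: 6.97
tool_pos: [0.4317, -0.1745, -0.0256]
tcp_rot: [0.0, -0.092, 0.996, -0.001]
contact_force: [0.7, -0.3, -1.1]
width: 0.003
```

Call:
{"method": "arm_command", "body": {"commands": [[[0,0,-0.001,0,0,0,1],[0,0,-0.002,0,0,0,1],[0,0,-0.002,0,0,0,1]]]}}

```text
time_s: 7.22
tool_pos: [0.4318, -0.1746, -0.0258]
tcp_rot: [0.001, -0.092, 0.996, -0.001]
contact_force: [-4.9, 1.7, 27.7]
width: -0.0
```

Run:
```python
from h import *
import cv2
st=robot.sense();p=st["tool_pos"];print(p,st["contact_force"],st["width"])
s=camera("side")[:,:,::-1].copy()
a=cv2.resize(s[200:270,310:400],(720,560),interpolation=cv2.INTER_CUBIC)
cv2.imwrite("pics/p8.png",a)
```

```text
[ 0.43183834 -0.17457094 -0.02582749] [-4.91982146  1.69596762 27.66302438] -0.00021078261452981485
```

View pics/p8.png

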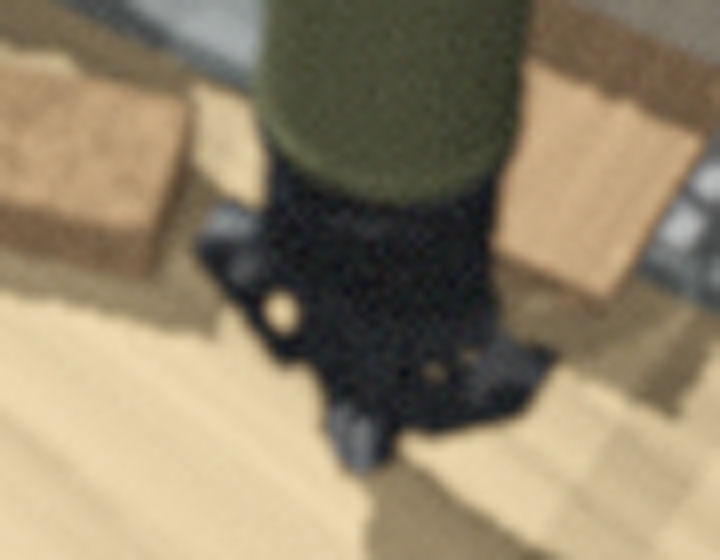

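Table contact came at TCP reading z = −25.7 mm (27 N), so the true tip is the reading plus about 26 mm; xy agrees. I'll raise to true tip z ≈ 26 mm and approach the board again.

Call:
{"method": "arm_command", "body": {"commands": [[[0,0,0.013,0,0,0,1],[0,0,0.026,0,0,0,1],[0.015,0.0028,0.026,0,0,0,1],[0.03,0.0057,0.026,0,0,0,1],[0.042,0.0079,0.026,0,0,0,1],[0.05,0.0095,0.026,0,0,0,1],[0.055,0.0104,0.026,0,0,0,1],[0.06,0.0113,0.026,0,0,0,1],[0.064,0.0121,0.026,0,0,0,1],[0.068,0.0128,0.026,0,0,0,1]]]}}

```text
time_s: 8.1
tool_pos: [0.4987, -0.1619, -0.0001]
tcp_rot: [-0.0, -0.092, 0.996, -0.001]
contact_force: [-3.3, -0.4, 1.1]
width: 0.003
```

The board is sliding at about 3 N.

Call:
{"method": "arm_command", "body": {"commands": [[[0.003,0.0006,0,0,0,0,1],[0.006,0.0011,0,0,0,0,1],[0.009,0.0017,0,0,0,0,1],[0.011,0.0021,0,0,0,0,1],[0.013,0.0025,0,0,0,0,1]]]}}

```text
time_s: 8.52
tool_pos: [0.5119, -0.1593, -0.0002]
tcp_rot: [-0.0, -0.092, 0.996, -0.001]
contact_force: [-0.9, 0.8, -0.5]
width: 0.002
```

Call:
{"method": "arm_command", "body": {"commands": [[[0.0015,0.0003,0,0,0,0,1],[0.003,0.0006,0,0,0,0,1],[0.0045,0.0009,0,0,0,0,1]]]}}

```text
time_s: 8.77
tool_pos: [0.5165, -0.1584, -0.0001]
tcp_rot: [-0.0, -0.092, 0.996, -0.001]
contact_force: [-0.1, -0.8, -1.0]
width: -0.001
```

Call:
{"method": "arm_command", "body": {"commands": [[[0.001,0.0002,0,0,0,0,1],[0.002,0.0004,0,0,0,0,1],[0.003,0.0006,0,0,0,0,1]]]}}

```text
time_s: 9.02
tool_pos: [0.5195, -0.1578, -0.0001]
tcp_rot: [-0.001, -0.092, 0.996, -0.001]
contact_force: [-2.2, 0.5, 0.5]
width: 0.002
```

Run:
```python
from h import *
import cv2
st=robot.sense();p=st["tool_pos"];print(p,st["contact_force"],st["width"])
s=camera("side")[:,:,::-1].copy()
s0=cv2.imread("pics/side0.png")
f=lambda i:cv2.resize(i[195:245,350:400],(400,400),interpolation=cv2.INTER_CUBIC)
cv2.imwrite("pics/p9.png",cv2.hconcat([f(s0),f(s)]))
```

```text
[ 5.19466898e-01 -1.57828748e-01 -1.38950746e-04] [-2.21192274  0.54930443  0.45179015] 0.0019277688526718871
```

View pics/p9.png

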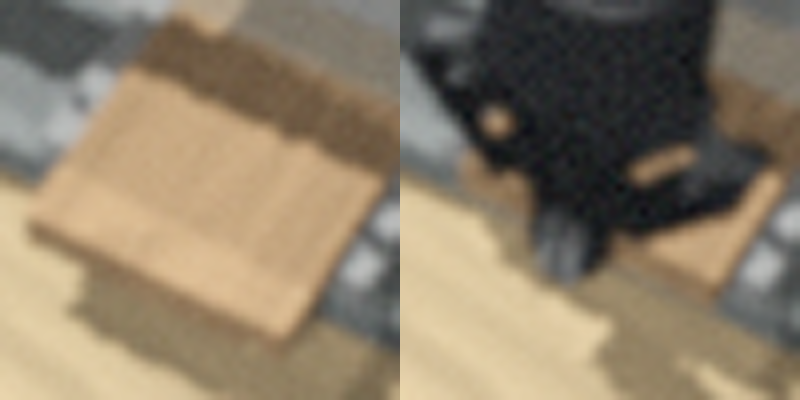

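The board moved about 25 mm: its corner went from (285,345) to (312,298) in the crop. I'll continue to the fence.

Call:
{"method": "arm_command", "body": {"commands": [[[0.001,0.0002,0,0,0,0,1],[0.002,0.0004,0,0,0,0,1],[0.003,0.0006,0,0,0,0,1]]]}}

```text
time_s: 9.32
tool_pos: [0.5198, -0.1577, -0.0002]
tcp_rot: [-0.003, -0.091, 0.996, -0.001]
contact_force: [-11.0, -2.3, 8.1]
width: 0.002
```

Call:
{"method": "arm_command", "body": {"commands": [[[0.003,0.0006,0,0,0,0,1],[0.004,0.0008,0,0,0,0,1],[0.004,0.0008,0,0,0,0,1],[0.004,0.0008,0,0,0,0,1]]]}}

```text
time_s: 9.65
tool_pos: [0.5195, -0.1577, -0.0004]
tcp_rot: [-0.006, -0.09, 0.996, -0.0]
contact_force: [-11.8, -2.5, 8.6]
width: -0.0
```

A firm stop at 12 N with no further travel means the board is at the fence. I'll back off level, rise and check.

Call:
{"method": "arm_command", "body": {"commands": [[[-0.01,-0.002,0,0,0,0,1],[-0.03,-0.006,0,0,0,0,1],[-0.06,-0.011,0,0,0,0,1],[-0.07,-0.013,0.03,0,0,0,1],[-0.07,-0.013,0.07,0,0,0,1],[-0.07,-0.013,0.11,0,0,0,1],[-0.07,-0.013,0.15,0,0,0,1],[-0.07,-0.013,0.19,0,0,0,1],[-0.07,-0.013,0.22,0,0,0,1],[-0.07,-0.013,0.22,0,0,0,1]]]}}

```text
time_s: 10.48
tool_pos: [0.4532, -0.1718, 0.2262]
tcp_rot: [-0.001, -0.09, 0.996, -0.002]
contact_force: [0.9, -0.3, -0.3]
width: 0.003
```

Run:
```python
from h import *
import cv2
st=robot.sense();print(st["tool_pos"],st["tcp_rot"],st["contact_force"])
t=camera("top")[:,:,::-1].copy();s=camera("side")[:,:,::-1].copy()
a=cv2.resize(t[75:235,250:410],(400,400),interpolation=cv2.INTER_CUBIC)
b=cv2.resize(s[110:270,290:450],(400,400),interpolation=cv2.INTER_CUBIC)
cv2.imwrite("pics/p10.png",cv2.hconcat([a,b]))
```

```text
[ 0.45318733 -0.17181466  0.22620229] [-6.13990289e-04 -9.03934612e-02  9.95903129e-01 -2.36704651e-03] [ 0.85762634 -0.34392942 -0.32680207]
```

View pics/p10.png

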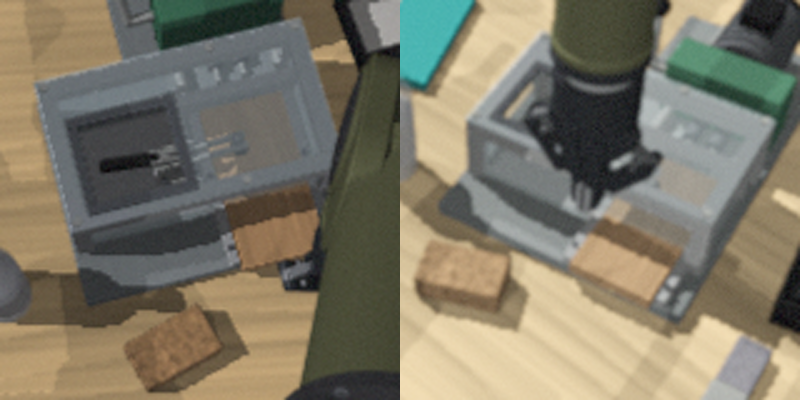

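Run:
```python
from h import *
q=np.array([.6257,-.138,.1869]);c,s=np.cos(q[2]),np.sin(q[2])
bo=lambda X:(np.array([[c,s],[-s,c]])@(X[:2]-q[:2])*1000).round(1)
for u,v in((242,268),(318,250)): print(bo(ray("top",250+u/2.5,75+v/2.5,.038)))
for u,v in((572,265),(660,302)): print(bo(ray("side",290+(u-400)/2.5,110+v/2.5,.038)))
for u,v in((100,165),(157,155)): print("handle",bo(ray("top",250+u/2.5,75+v/2.5,.1)))
```

```text
[-95.9  50.6]
[-97.3 -39.7]
[-97.   43.7]
[-91.9 -62.4]
handle [ 43.4 180.1]
handle [ 38.9 116. ]
```

Call:
{"method": "arm_command", "body": {"commands": [[[0.02,0.018,0,0,0,0,1],[0.045,0.043,0,0,0,0,1],[0.07,0.068,0,0,0,0,1],[0.095,0.093,0,0,0,0,1],[0.12,0.118,0,0,0,0,1],[0.145,0.143,0,0,0,0,1],[0.17,0.168,0,0,0,0,1],[0.185,0.184,0,0,0,0,1],[0.185,0.184,0,0,0,0,1],[0.185,0.184,0,0,0,0,1]]]}}

```text
time_s: 11.42
tool_pos: [0.6354, 0.0147, 0.2184]
tcp_rot: [-0.006, -0.092, 0.996, -0.001]
contact_force: [-0.4, -0.6, -0.4]
width: 0.002
```

The board's near end measures about −97 mm (home is −100), square to within about 1.5 mm. Checking the tool over the window before descending.

Call:
{"method": "arm_command", "body": {"commands": [[[0.003,-0.003,-0.03,0,0,0,1],[0.003,-0.003,-0.05,0,0,0,1],[0.003,-0.003,-0.065,0,0,0,1],[0.003,-0.003,-0.065,0,0,0,1]]]}}

```text
time_s: 11.75
tool_pos: [0.6352, 0.0099, 0.1492]
tcp_rot: [-0.01, -0.091, 0.996, -0.001]
contact_force: [-0.3, -1.2, -0.0]
width: -0.001
```

Run:
```python
from h import *
import cv2
st=robot.sense();p=st["tool_pos"];print(p,st["tcp_rot"],st["contact_force"])
t=camera("top")[:,:,::-1].copy();s=camera("side")[:,:,::-1].copy()
p[2]+=.0257
a=cv2.resize(t[75:235,250:410],(400,400),interpolation=cv2.INTER_CUBIC)
b=cv2.resize(s[100:200,300:400],(400,400),interpolation=cv2.INTER_CUBIC)
k=(proj("side",p)-[300,100]+.5)*4;print(k)
print((proj("top",p)-[250,75]+.5)*2.5)
cv2.imwrite("pics/p11.png",cv2.hconcat([a,b]))
```

```text
[0.63516331 0.00993119 0.14918483] [-9.90089993e-03 -9.09778628e-02  9.95803368e-01 -8.08324539e-04] [-0.3135415  -1.15616981 -0.04579744]
[213.06669653 158.86872147]
[132.27712946 140.06516029]
```

View pics/p11.png

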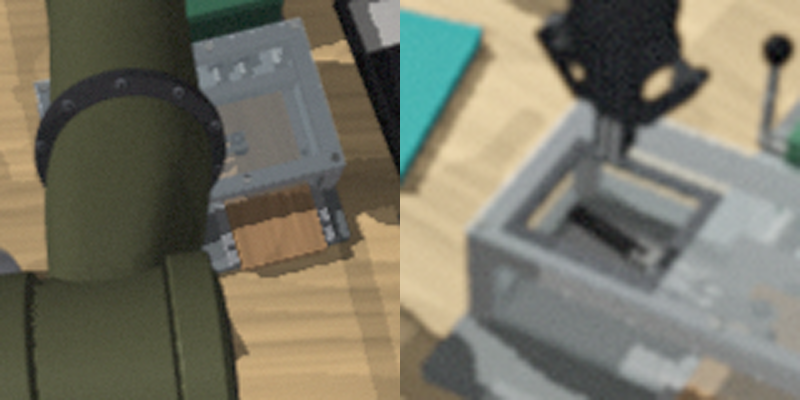

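Run:
```python
from h import *
from scipy.optimize import least_squares
def k(p,px):
    j=np.array([-.183,.983,0]); f=lambda a: proj("side",p+j*a[0]+[0,0,a[1]])-px
    o=least_squares(f,[0,.1]);return (o.x*1000).round(1),o.cost.round(2)
p=np.array([.4304,-.175,.0524])
B=lambda u,v,o=(290,170),s=5.6:np.array([o[0]+u/s,o[1]+v/s])
for n,a in dict(R=(505,355),Rlow=(480,400),L=(253,275),Llow=(320,360),tip=(366,437)).items(): print(n,k(p,B(*a)))
p=np.array([.6352,.0099,.1749])
for n,a in dict(R=(305,75),Rlow=(275,112),L=(140,35),Llow=(175,85),tip=(217,158)).items(): print(n,k(p,B(*a,(300,100),4)))
```

```text
R (array([-62.2, 106.1]), np.float64(0.0))
Rlow (array([-54.1,  65.3]), np.float64(0.0))
L (array([61.8, 76.2]), np.float64(0.0))
Llow (array([25.6, 36. ]), np.float64(0.0))
tip (array([-0.8, -7.7]), np.float64(0.0))
R (array([-64.1, 102.5]), np.float64(0.0))
Rlow (array([-45.5,  62.4]), np.float64(0.0))
L (array([58.9, 83.6]), np.float64(0.0))
Llow (array([30.7, 52.1]), np.float64(0.0))
tip (array([-4.6,  1.1]), np.float64(0.0))
```

The tip shows at (217,158) against a predicted (213,159), so the 26 mm offset holds. The finger outline fits the opening with more than 20 mm to spare. Centring and descending to just above the handle.

Call:
{"method": "arm_command", "body": {"commands": [[[0.004,0.005,0,0.002,-0.02,0,1],[0.004,0.005,0,0.002,-0.02,0,1],[0.004,0.005,-0.015,0.002,-0.02,0,1],[0.004,0.005,-0.03,0.002,-0.02,0,1],[0.004,0.005,-0.04,0.002,-0.02,0,1],[0.004,0.005,-0.04,0.002,-0.02,0,1]]]}}

```text
time_s: 12.35
tool_pos: [0.6405, 0.0156, 0.1116]
tcp_rot: [0.002, -0.091, 0.996, -0.001]
contact_force: [-1.2, 0.4, 0.3]
width: -0.001
```

Run:
```python
from h import *
import cv2
st=robot.sense();p=st["tool_pos"];print(p,st["tcp_rot"],st["contact_force"])
s=camera("side")[:,:,::-1].copy()
cv2.imwrite("pics/p12.png",cv2.resize(s[100:190,310:410],(600,540),interpolation=cv2.INTER_CUBIC))
```

```text
[0.64047497 0.01556924 0.1115947 ] [ 1.87798225e-03 -9.12721014e-02  9.95824018e-01 -6.33515743e-04] [-1.20693034  0.4212779   0.31925632]
```

View pics/p12.png

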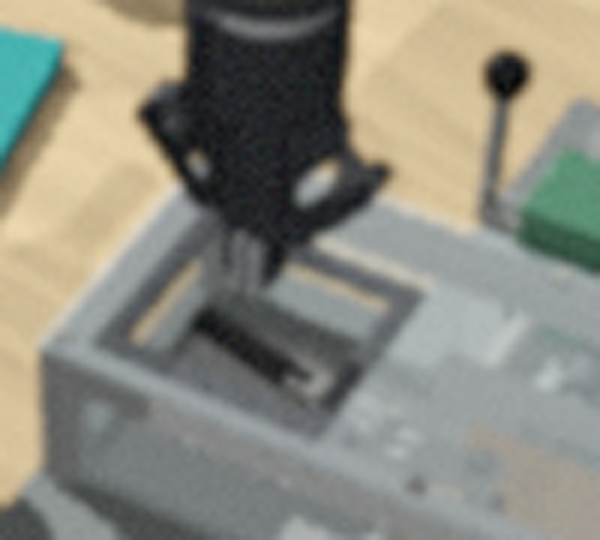

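The tip at (255,290) is 36 mm above the sleeve, which runs (195,320)–(290,375), and it lies straight above mid-sleeve. Going down.

Call:
{"method": "arm_command", "body": {"commands": [[[-0.001,0,-0.01,0,0.003,0,1],[-0.001,0,-0.02,0,0.003,0,1],[-0.001,0,-0.027,0,0.003,0,1],[-0.001,0,-0.031,0,0.003,0,1],[-0.001,0,-0.034,0,0.003,0,1],[-0.001,0,-0.037,0,0.003,0,1],[-0.001,0,-0.04,0,0.003,0,1],[-0.001,0,-0.042,0,0.003,0,1]]]}}

```text
time_s: 13.07
tool_pos: [0.6404, 0.0162, 0.071]
tcp_rot: [0.001, -0.091, 0.996, -0.0]
contact_force: [-1.1, 1.3, 4.5]
width: -0.007
```

Contact at true z ≈ 97 mm with 4.5 N. Pressing on.

Call:
{"method": "arm_command", "body": {"commands": [[[0,0,-0.002,0,0,0,1],[0,0,-0.004,0,0,0,1],[0,0,-0.006,0,0,0,1],[0,0,-0.008,0,0,0,1],[0,0,-0.01,0,0,0,1],[0,0,-0.012,0,0,0,1],[0,0,-0.0135,0,0,0,1],[0,0,-0.015,0,0,0,1]]]}}

```text
time_s: 13.73
tool_pos: [0.6407, 0.0172, 0.056]
tcp_rot: [0.002, -0.092, 0.996, 0.0]
contact_force: [-0.9, 2.2, 6.6]
width: -0.003
```

Call:
{"method": "arm_command", "body": {"commands": [[[0,-0.001,-0.001,0,0,0,1],[0,-0.001,-0.002,0,0,0,1],[0,-0.001,-0.003,0,0,0,1]]]}}

```text
time_s: 13.98
tool_pos: [0.6408, 0.0173, 0.0538]
tcp_rot: [0.002, -0.092, 0.996, 0.001]
contact_force: [-4.5, 2.7, 19.5]
width: 0.005
```

Call:
{"method": "arm_command", "body": {"commands": [[[0,0,-0.001,0,0,0,1],[0,0,-0.0015,0,0,0,1],[0,0,-0.0015,0,0,0,1]]]}}

```text
time_s: 14.23
tool_pos: [0.6408, 0.0174, 0.0539]
tcp_rot: [0.002, -0.092, 0.996, 0.001]
contact_force: [-5.4, 3.0, 17.4]
width: -0.003
```

It's hard on the stop: true z ≈ 79.6 mm (80 expected) at 17–20 N with no more travel. Withdrawing straight up.

Call:
{"method": "arm_command", "body": {"commands": [[[0,-0.001,0.01,0,0,0,1],[0,-0.002,0.025,0,0,0,1],[0,-0.002,0.045,0,0,0,1],[0,-0.002,0.07,0,0,0,1],[0,-0.002,0.1,0,0,0,1],[0,-0.002,0.13,0,0,0,1],[0,-0.002,0.16,0,0,0,1],[0,-0.002,0.19,0,0,0,1]]]}}

```text
time_s: 14.9
tool_pos: [0.6404, 0.0143, 0.2449]
tcp_rot: [0.002, -0.091, 0.996, 0.0]
contact_force: [0.8, -0.5, -0.5]
width: 0.003
```

Call:
{"method": "arm_command", "body": {"commands": [[[-0.03,-0.025,0.02,0,0,0,1],[-0.055,-0.05,0.02,0,0,0,1],[-0.08,-0.08,0.02,0,0,0,1],[-0.105,-0.11,0.02,0,0,0,1],[-0.13,-0.14,0.02,0,0,0,1],[-0.155,-0.17,0.02,0,0,0,1],[-0.18,-0.2,0.02,0,0,0,1],[-0.185,-0.23,0.02,0,0,0,1],[-0.185,-0.25,0.02,0,0,0,1],[-0.185,-0.25,0.02,0,0,0,1]]]}}

```text
time_s: 15.73
tool_pos: [0.4531, -0.2416, 0.2648]
tcp_rot: [0.001, -0.088, 0.996, -0.001]
contact_force: [-0.5, 0.0, 0.0]
width: 0.002
```

Run:
```python
from h import *
import cv2
st=robot.sense();print(st["tool_pos"],st["contact_force"])
t=camera("top")[:,:,::-1].copy();s=camera("side")[:,:,::-1].copy()
cv2.imwrite("pics/tend.png",t);cv2.imwrite("pics/send.png",s)
a=cv2.resize(t[75:235,250:410],(400,400),interpolation=cv2.INTER_CUBIC)
b=cv2.resize(s[110:270,290:450],(400,400),interpolation=cv2.INTER_CUBIC)
cv2.imwrite("pics/p13.png",cv2.hconcat([a,b]))
cv2.imwrite("pics/p14.png",cv2.resize(t,(800,500)))
```

```text
[ 0.45313799 -0.24161814  0.26484503] [-0.4917811   0.01489007  0.04370882]
```

View pics/p13.png

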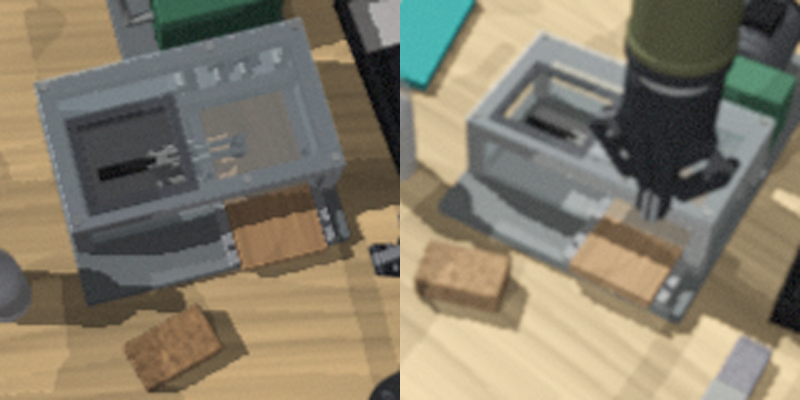

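View pics/p14.png

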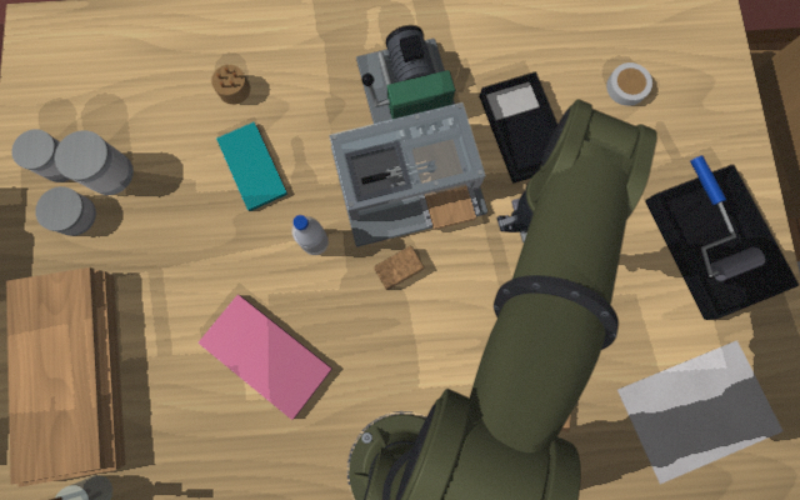

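Final pictures: the handle tip has dropped from crop (100,165) to (98,173). The board's near edge is unchanged at (240,269)–(325,248), and the bottle, block and tray stand where they were. Handing in.

Run:
```python
from h import *
print(robot.sense()["contact_force"]); print(robot.hand_in())
```

```text
[-0.35743004  0.68853286 -0.14019804]
the job is handed in; nothing more can be done
None
```

I pushed the board against the fence, then pressed the clamp handle down through the window to its stop. The job is handed in, and the last robot time I read was 15.7 s.

- **Board:** it slid at about 3 N, then stopped firmly at about 12 N with no further travel. In the pictures its near end measured about −97 mm against −100 mm when home, which is within measuring error. It looked unmoved after the clamp was pressed.
- **Clamp:** contact came at about 97 mm above the table. The handle went down at 5–7 N and stopped at 79.6 mm (80 expected) under 17–20 N. In the last picture the handle is down. I did not separately see the pad touch the board.
- **Disagreement:** the reported tool height was about 26 mm below the real fingertips. My first push therefore passed above the board without touching it. I found the offset with a gentle probe of the bare table (28 N) and corrected for it.
- **Surroundings:** I measured no unexpected contact forces during the moves over the guard and through the window. In the last pictures the bottle, sanding block and paint tray look unmoved. The brush is hidden by the arm in the last top view and shows only partly in the side view, so I could not fully check it. The tool was clear of everything at hand-in.

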